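# Set the rim brake of a banding wheel past its spring catch

## Task

Put the brake on the banding wheel: press the long spring catch pad down and, keeping it down, push the brake bar by its upright tab towards the wheel until its lug has gone past the catch tooth and the rubber shoe meets the wheel's rim. Then let the catch spring up behind the lug and draw back clear. Push gently, without ramming the shoe into the wheel, and leave the cup, plates and spur where they are.

Things in the scene. Friction and masses are not known exactly. Their poses are not given: they have to be found in the camera images.
- stand: Fixed black iron stand with wheel, catch and brake bar. Origin on the table under the catch tooth; +x: direction the bar slides, towards the wheel; +y: to the open side of the pad, away from the bar; z up. Foot 453 x 72 x 12 mm (x -200 to 253, y -50 to 22). Wheel head 180 mm across, top 66 mm high, centred at x 253, y -26 mm, turns freely.
- catch (a joint): Spring catch, m pressed down: 0 up, 0.016 fully down. A rigid brass piece that moves straight down wherever it is pressed: pad 28 mm wide, 196 mm long, with the tooth on its wheel end. The tooth blocks the bar's lug until the catch is over 8 mm down; aim for 12. Springy: 2.5 N to start, 9 N fully down; rises again when let go, unless the lug is over the tooth.
- brake_bar (a joint): Aluminium bar beside the pad (y -34 to -18 mm of stand), m slid towards the wheel: starts at 0 to 0.03, stays where left (friction 2 N). A push tab and, 50 mm ahead of it, a lug reach from it over the pad. Lug meets the tooth at 0.042, its back edge passes it at 0.076; the rubber shoe on the bar's front meets the rim at 0.078 and yields only a few mm beyond (about 4 N per mm).
- tab_back (a point): Point on the back face of the push tab (the face to push, looking away from the wheel), above the pad's middle line, 60 mm above the table; moves with the bar. Tab 10 mm thick, 48 mm wide, 48 to 72 mm high. Behind it 70 to 100 mm of open pad at the start, where fingertips can press the pad and then push this face.
- pad_end (a point): Middle of the pad's top surface at its end farthest from the wheel (x -188 mm, y 0 of stand); 44 mm above the table when up, moves with the catch.
- yunomi: Cream cup standing on the wheel head, 76 mm across, 80 mm tall; origin under its centre. Leave alone.
- plate_a: Pink bisque dessert plate, 160 mm across, 22 mm tall; origin under its centre. Leave alone.
- plate_b: Second pink plate, same size; origin under its centre. Leave alone.
- spur: Three-armed grey ceramic kiln spur, 80 mm across, 22 mm tall; origin under its centre. Leave alone.
- tooth_top (a point): Centre of the top of the catch tooth: a block 16 mm along the slide, 28 mm wide, top 12 mm above the pad (56 mm above the table when up); moves with the catch.
- lug_back (a point): Lower back edge of the bar's lug, above the pad's middle line, 48 mm above the table; the lug is 18 mm long, 12 mm tall, and moves with the bar. It has passed the tooth when this point is 8 mm beyond the tooth's centre.

How it is judged:
By the outcome, as a careful person would: the job done as asked, in the order asked, and still so for the second after the job is handed in, with the robot touching nothing.
It also fails if it takes over 35 s, if anything falls off the work surface, if the arm or the gripper's body presses on something with over 40 N, if the wrist force passes 120 N, or if a joint passes its speed limit or range.

## Robot

A 6-joint arm with a two-finger parallel gripper is mounted at the origin on the work surface. World frame = base frame: x ahead of the robot, y to its left, z up, the work surface at z = 0. Lengths are in m, angles in rad, forces in N, time in s.
With the tool pointing down it reaches from about 0.3 to 0.875 m from the base axis. Payload 4.2 kg.
Tool frame: the origin (TCP) lies midway between the tips of the shut fingers; the grasp point (between the pads) lies 19 mm behind it; z points along the fingers, y is the direction in which the jaws open and shut (so a half turn about z gives the same grasp; the last joint's range is limited). The gripper opens to 85 mm and grips with 20 to 120 N. Pads are 22 mm wide; open, the fingers measure 114 mm over their backs; the gripper's body (76 mm by 85 mm) begins 54 mm behind the grasp point. The pads swing forward as they close: fully open they stand 13 mm farther back than shut.
Start: joints at [-1.134, 0.32, 1.565, -0, 1.257, -0.02], TCP at [0.254, -0.516, 0.231] pointing down, gripper open.
Joint ranges: [-3.11, 3.11], [-0.84, 2.01], [0.21, 2.61], [-1.34, 4.49], [0.05, 2.63], [-2.56, 2.56]. Speed limits (rad/s): [2.57, 2.57, 3.14, 3.14, 3.14, 3.14].

## Interface

Orientations are given as a unit quaternion [x, y, z, w].
In Python, from cell import readout, vision, job gives the robot as it stands.
- The arm moves only by the tool step_arm, never from a script. Its argument "plan" is a list of rows, each an object with "translation": the shift along the tool's x, y, z in units of 30 mm (1.0 is 30 mm), a list of three; "angular": the turn, a rotation vector about the tool's x, y, z in units of 5 degrees (1.0 is 5 degrees), a list of three. A call has 1 to 20 rows; each row shifts and turns the commanded pose from where the row before left it, along the tool's axes as they then stand; what a row does not reach is not made up. A row lasts 1/8 s, in which the tool goes at most 62.5 mm and 10.7 degrees, less where a joint would pass 70% of its speed; a pose out of reach is approached as far as the arm can. A call is refused whole if a number of a shift passes 1 or a number of a turn 1, either way. A call with a gripper value outside its range is refused whole. "gripper" is the closure in counts, from 0 (fully open) to 255 (shut), set as the call begins (left out, the last holds). The fingers move at their own pace and stop on an object; "grip_force" is the grip in N (left out, the last holds). Time passes only in rows, so rows that do not move let the fingers close. It gives the time, the measured TCP pose, the force and the opening at its end, in the units of the state.
- readout.observe(): the state, without advancing time (a new reading comes with each control period).
- vision.capture(name): name is "side" or "top" or "wrist"; returns the picture (420x560x3 uint8, blue, green, red); there is no depth.
- vision.camera_params(name): a dict with "fx", "fy", "cx", "cy" (pixels), "R" (3x3) and "t" (3): a world point X has camera coordinates R X + t. Camera axes: x right, y down, z forward; pixel columns grow to the right and rows downward; lengths in m; the calibration is good to about 2 mm. A picture is of the moment at which its call begins: read the wrist's pose just before it. camera_params takes no time and is no camera call; for the wrist camera it gives the pose at the moment of the call.
- job.job_done(): hands the job in, once; it reports no verdict.
The state is a dict: "time": time; "joint_pos": joint angles; "joint_velocities": joint speeds; "tau": joint torques, N m; "ee_pos": TCP position; "eef_rot": TCP orientation; "force": force on the tool from outside, world axes, zero at the start; "moment": the same for the moment, N m; "width": opening from 0.0 (shut) to 1.0 (fully open).
Only numpy, scipy, OpenCV 4.12 (cv2) and the standard library are available. Lean on these libraries where they do the work, as an engineer would, in place of code of your own. Each camera call takes 0.05 s, during which the arm holds its last target. There are 200 camera calls.

## Working session

There is one attempt and no reset: what is moved stays moved. The work goes in short steps, Python scripts to look and compute and a tool call to move; the robot and the scene stay as the last step left them, time stands still between calls to the robot, and variables do not carry over. Pictures are saved under pics/ and viewed, about 8 in all and at most 12, crops included, and the job is handed in when it is done.

Besides the shell and the picture viewer there is one more tool, called after ">>>" as a command line: name --argument value ..., lists and objects as JSON in quotes. step_arm: Moves the arm, as the interface text tells. Its arguments: {"type":"object","properties":{"plan":{"type":"array","items":{"type":"object","properties":{"translation":{"type":"array","items":{"type":"number"}},"angular":{"type":"array","items":{"type":"number"}}}}},"gripper":{"type":"number"},"grip_force":{"type":"number"}},"required":["plan"]}

```bash
mkdir -p pics; python3 - <<'E'
from cell import readout, vision
import cv2
s=readout.observe();print(s)
for n in("top","side"):
    cv2.imwrite(f"pics/{n}0.png",vision.capture(n));p=vision.camera_params(n);print(n,p)
E
```

```text
{'time': 0.0, 'joint_pos': array([-1.13400175e+00,  3.20310221e-01,  1.56569646e+00, -1.32068413e-05,
        1.25739824e+00, -1.99919752e-02]), 'joint_velocities': array([ 0.00103802,  0.0002144 ,  0.00083379, -0.00068659, -0.00086296,
       -0.00048101]), 'tau': array([-2.03378081e-04, -4.15523458e+01, -2.34161299e+01,  7.17763129e-06,
        8.10333760e-03,  1.59112531e-06]), 'ee_pos': array([ 0.25340939, -0.51560805,  0.23046497]), 'eef_rot': array([ 9.74030573e-01,  2.26414711e-01, -1.93619378e-04, -8.85227565e-04]), 'force': array([-0.22662311,  0.34478918, -0.10519639]), 'moment': array([-0.00026981, -0.00362891,  0.00678641]), 'width': 1.0012172880811585}
top {'fx': 545.1848308897958, 'fy': 545.1848308897958, 'cx': 276.2706191733112, 'cy': 215.91933803076967, 'R': array([[ 0.02283855, -0.99968989,  0.00992634],
       [-0.99751421, -0.02344865, -0.06644964],
       [ 0.06666179, -0.00838405, -0.9977404 ]]), 't': array([-0.07379277,  0.51773678,  1.45665185])}
side {'fx': 490.1888686456961, 'fy': 490.1888686456961, 'cx': 283.64366032280793, 'cy': 208.17197812003135, 'R': array([[-0.94299942, -0.3326948 ,  0.00814006],
       [-0.24201716,  0.66878069, -0.70296521],
       [ 0.22842896, -0.66486582, -0.71117765]]), 't': array([0.48029972, 0.22020515, 1.44458806])}
```

View pics/top0.png

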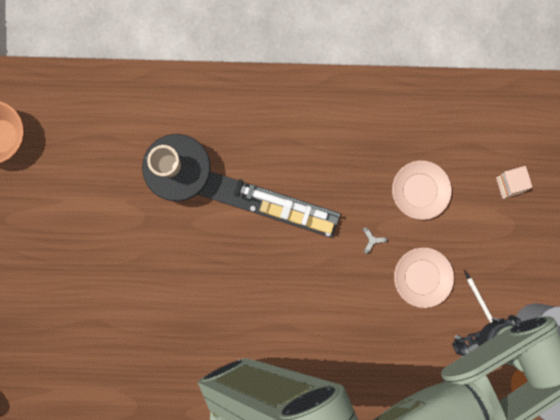

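View pics/side0.png

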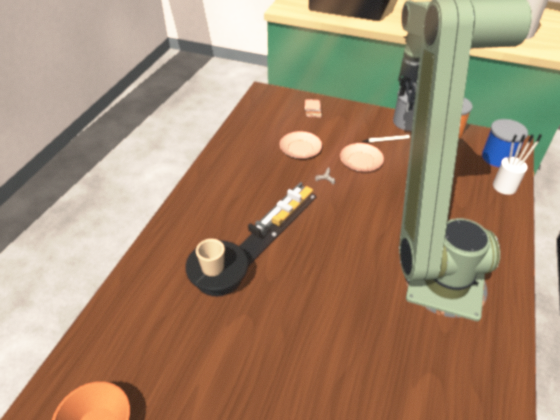

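The top view shows the wheel at about (176,167), the brake bar and pad out to about (338,230), the spur at (373,240) and the plates at (421,190) and (423,277). I'll enlarge the catch area.

```bash
python3 - <<'E'
import cv2,numpy as np
a=cv2.imread("pics/top0.png")[160:250,225:385]
b=cv2.imread("pics/side0.png")[170:260,235:345]
a=cv2.resize(a,None,fx=5,fy=5,interpolation=cv2.INTER_CUBIC)
cv2.imwrite("pics/c1.png",a)
E
```

```text
(no output)
```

View pics/c1.png

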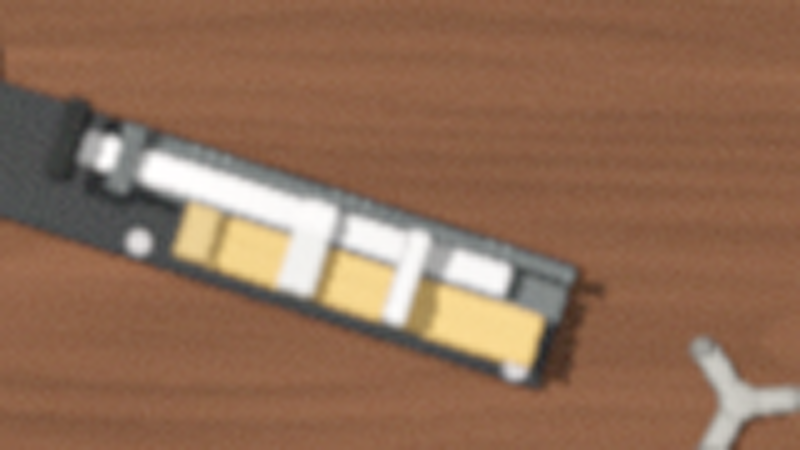

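```bash
cat > h.py <<'E'
import numpy as np
def ray(p,u,v,z):
    d=p["R"].T@np.array([(u-p["cx"])/p["fx"],(v-p["cy"])/p["fy"],1]); c=-p["R"].T@p["t"]
    return c+d*(z-c[2])/d[2]
E
python3 - <<'E'
from h import *
from cell import vision
p=vision.camera_params("top")
f=lambda x,y,z:ray(p,225+x/5,160+y/5,z)
e=f(537,340,.044);t=f(199,232,.056);tb=f(418,279,.072);w=ray(p,176,167,.066)
d=t-e;print(e,t,tb,w,np.linalg.norm(d[:2]),np.degrees(np.arctan2(d[1],d[0])))
a=np.arctan2(d[1],d[0]);X=np.array([np.cos(a),np.sin(a)]);Y=np.array([-X[1],X[0]])
for q in(tb,w,e):print((q-t)[:2]@X,(q-t)[:2]@Y)
lug=[f(x,y,.060) for x,y in((290,245),(328,250))];print([(q-t)[:2]@X for q in lug])
E
```

```text
[ 0.48891532 -0.21124273  0.044     ] [ 0.54117259 -0.03065017  0.056     ] [ 0.51796346 -0.14553285  0.072     ] [0.6385978  0.20482089 0.066     ] 0.18800131072784787 73.86137822447093
-0.11680664504506294 -0.00963854160909359
0.2532721545850823 -0.028133812522773
-0.18800131072784784 1.702911090485136e-17
[np.float64(-0.04783055035390445), np.float64(-0.06767681907844539)]
```

The geometry agrees with the given sizes: pad length 188.0 mm, wheel at x 253, bar at about 0. The stand's yaw is 73.9°. I'll turn the jaws along the slide, shut them and approach above the pad.

>>> step_arm --plan '[{"translation":[0,0,0],"angular":[0,0,0.94]},{"translation":[0,0,0],"angular":[0,0,0.94]},{"translation":[0,0,0],"angular":[0,0,0.94]},{"translation":[0,0,0],"angular":[0,0,0.94]},{"translation":[0,0,0],"angular":[0,0,0.94]},{"translation":[0,0,0],"angular":[0,0,0.94]},{"translation":[0,0,0],"angular":[0,0,0.94]},{"translation":[0,0,0],"angular":[0,0,0.94]},{"translation":[0,0,0],"angular":[0,0,0.94]},{"translation":[0,0,0],"angular":[0,0,0]}]' --gripper 255 --grip_force 60

```text
time: 1.35
ee_pos: [0.2535, -0.5158, 0.2309]
eef_rot: [0.99, -0.14, -0.0, -0.0]
force: [0.4, -0.1, 0.1]
width: -0.002
```

>>> step_arm --plan '[{"translation":[0.33,-0.937,0.26],"angular":[0,0,0]},{"translation":[0.33,-0.937,0.26],"angular":[0,0,0]},{"translation":[0.33,-0.937,0.26],"angular":[0,0,0]},{"translation":[0.33,-0.937,0.26],"angular":[0,0,0]},{"translation":[0.33,-0.937,0.26],"angular":[0,0,0]},{"translation":[0.33,-0.937,0.26],"angular":[0,0,0]},{"translation":[0.33,-0.937,0.26],"angular":[0,0,0]},{"translation":[0.33,-0.937,0.26],"angular":[0,0,0]},{"translation":[0.33,-0.937,0.26],"angular":[0,0,0]},{"translation":[0.33,-0.937,0.26],"angular":[0,0,0]},{"translation":[0.33,-0.937,0.26],"angular":[0,0,0]},{"translation":[0.33,-0.937,0.26],"angular":[0,0,0]},{"translation":[0.33,-0.937,0.26],"angular":[0,0,0]},{"translation":[0.33,-0.937,0.26],"angular":[0,0,0]},{"translation":[0,0,0],"angular":[0,0,0]},{"translation":[0,0,0],"angular":[0,0,0]}]'

```text
time: 3.35
ee_pos: [0.4958, -0.1768, 0.1221]
eef_rot: [0.99, -0.14, -0.0, 0.0]
force: [-0.4, -1.0, -0.1]
width: 0.002
```

```bash
python3 - <<'E'
from cell import readout, vision
import cv2,numpy as np
from scipy.spatial.transform import Rotation as Ro
s=readout.observe();print(s["time"],s["ee_pos"],s["force"],s["width"]);print(Ro.from_quat(s["eef_rot"]).as_matrix())
w=vision.capture("wrist");p=vision.camera_params("wrist");np.save("wp.npy",p,allow_pickle=True)
cv2.imwrite("pics/w1.png",w)
E
```

```text
3.35 [ 0.49577672 -0.1768458   0.12213582] [-0.3778984  -1.03468652 -0.07757997] 0.0022884704344937955
[[ 9.60888407e-01 -2.76935531e-01 -4.24494134e-04]
 [-2.76935685e-01 -9.60888389e-01 -3.61434482e-04]
 [-3.07797434e-04  4.64855777e-04 -9.99999845e-01]]
```

View pics/w1.png

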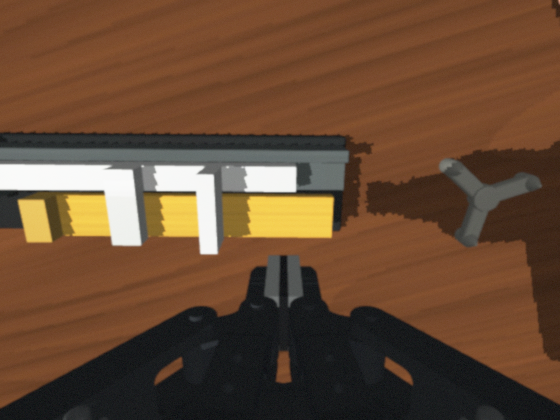

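The wrist view shows the pad end at (333,216), the back edge of the tab at about (219,170–252), the tooth at (37,218), and the spur well clear. I'll compute the points from it.

```bash
python3 - <<'E'
from h import *
p=np.load("wp.npy",allow_pickle=True).item()
e=ray(p,333,216,.044);e2=ray(p,62,216,.044);tb=[ray(p,220,v,.072) for v in(172,253)];tt=ray(p,37,218,.056)
lo=ray(p,200,194.5,.044);hi=ray(p,200,237.5,.044)
print(e,e2,tb,tt,lo,hi)
d=(e2-e)[:2];a=np.arctan2(d[1],d[0]);print(np.degrees(a),np.hypot(*d))
X=np.array([np.cos(a),np.sin(a)]);Y=np.array([-X[1],X[0]]);o=e[:2]+.188*X
f=lambda q:((q[:2]-o)@X,(q[:2]-o)@Y)
print(o,[np.round(f(q),4) for q in(*tb,tt,lo,hi,np.array([.49578,-.17685]))])
E
```

```text
[ 0.48930239 -0.20990533  0.044     ] [ 0.53912519 -0.03795028  0.044     ] [array([ 0.541718  , -0.15422164,  0.072     ]), array([ 0.49544513, -0.13818198,  0.072     ])] [ 0.54383125 -0.03103983  0.056     ] [ 0.52756822 -0.13053451  0.044     ] [ 0.49942924 -0.12026146  0.044     ]
73.84141536827046 0.17902751932204838
[ 0.5416222  -0.02933225] [array([-0.1199, -0.0348]), array([-0.1174,  0.0141]), array([-0.001 , -0.0026]), array([-0.1011, -0.0147]), array([-0.0991,  0.0152]), array([-0.1544,  0.003 ])]
```

Both views agree to about 2 mm, and the TCP is at stand (-154, +3) mm. I'll descend to just above the pad, then press.

>>> step_arm --plan '[{"translation":[0,0,0.5]},{"translation":[0,0,0.5]},{"translation":[0,0,0.5]},{"translation":[0,0,0.5]},{"translation":[0,0,0.3]},{"translation":[0,0,0.1]},{"translation":[0,0,0]}]'

```text
validation failed for argument at $.pl...
```

>>> step_arm --plan '[{"translation":[0,0,0.1]},{"translation":[0,0,0.1]},{"translation":[0,0,0.1]},{"translation":[0,0,0.1]},{"translation":[0,0,0.1]},{"translation":[0,0,0.1]},{"translation":[0,0,0]},{"translation":[0,0,0]}]'

```text
validation failed for argument at $.pl...
```

>>> step_arm --plan '[{"translation":[0,0,0.5],"angular":[0,0,0]},{"translation":[0,0,0.5],"angular":[0,0,0]},{"translation":[0,0,0.5],"angular":[0,0,0]},{"translation":[0,0,0.5],"angular":[0,0,0]},{"translation":[0,0,0.3],"angular":[0,0,0]},{"translation":[0,0,0.1],"angular":[0,0,0]},{"translation":[0,0,0],"angular":[0,0,0]}]'

```text
time: 4.28
ee_pos: [0.4963, -0.1765, 0.0501]
eef_rot: [0.99, -0.14, 0.0, 0.0]
force: [-0.4, 0.6, 0.3]
width: 0.004
```

>>> step_arm --plan '[{"translation":[0,0,0.1],"angular":[0,0,0]},{"translation":[0,0,0.1],"angular":[0,0,0]},{"translation":[0,0,0.1],"angular":[0,0,0]},{"translation":[0,0,0.1],"angular":[0,0,0]},{"translation":[0,0,0.1],"angular":[0,0,0]},{"translation":[0,0,0.1],"angular":[0,0,0]},{"translation":[0,0,0],"angular":[0,0,0]},{"translation":[0,0,0],"angular":[0,0,0]}]'

```text
time: 5.28
ee_pos: [0.4963, -0.1766, 0.0326]
eef_rot: [0.99, -0.14, 0.0, 0.0]
force: [-0.5, 0.1, 7.0]
width: 0.003
```

Pressed to z 32.6 mm (11.4 mm down) at 7 N, which matches the spring. Sliding towards the wheel now, in stages.

>>> step_arm --plan '[{"translation":[0,-0.15,0.02],"angular":[0,0,0]},{"translation":[0,-0.15,0],"angular":[0,0,0]},{"translation":[0,-0.15,0],"angular":[0,0,0]},{"translation":[0,-0.15,0],"angular":[0,0,0]},{"translation":[0,-0.15,0],"angular":[0,0,0]},{"translation":[0,-0.15,0],"angular":[0,0,0]},{"translation":[0,-0.15,0],"angular":[0,0,0]},{"translation":[0,-0.15,0],"angular":[0,0,0]},{"translation":[0,-0.15,0],"angular":[0,0,0]},{"translation":[0,-0.15,0],"angular":[0,0,0]}]'

```text
time: 6.52
ee_pos: [0.5095, -0.1351, 0.0325]
eef_rot: [0.99, -0.14, 0.001, 0.002]
force: [-2.0, -6.5, 7.8]
width: 0.001
```

```bash
python3 - <<'E'
from cell import readout, vision
import cv2,numpy as np
s=readout.observe();print(s["time"],s["ee_pos"],s["force"])
cv2.imwrite("pics/w2.png",vision.capture("wrist"))
np.save("wp.npy",vision.camera_params("wrist"),allow_pickle=True)
E
```

```text
6.525 [ 0.50954276 -0.13506319  0.03248113] [-1.99041133 -6.5158026   7.82675527]
```

View pics/w2.png

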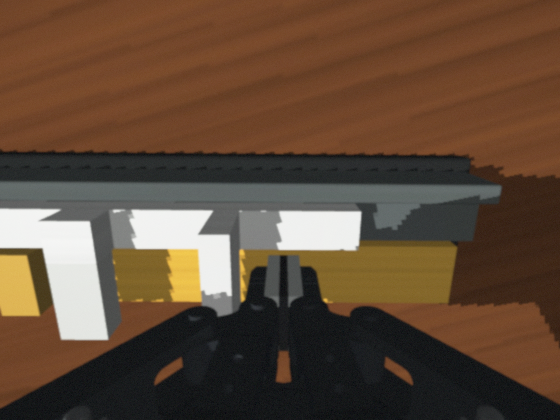

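The fingers are against the back of the tab and the catch is down. I'll measure the tab, lug and tooth to fix the remaining travel.

```bash
python3 - <<'E'
from h import *
p=np.load("wp.npy",allow_pickle=True).item()
a=np.radians(73.85);X=np.array([np.cos(a),np.sin(a)]);Y=np.array([-X[1],X[0]]);o=np.array([.5416,-.0293])
f=lambda q:np.round(((q[:2]-o)@X,(q[:2]-o)@Y),4)
for n,u,v,z in(("tabback top",240,211,.072),("tabback botm/bar tail",360,210,.06),("lugback top",112,212,.06),("lug front bot",57,335,.06),("lugback open top",107,338,.06),("padend",457,242,.0325),("toothback",38,250,.0445)):print(n,f(ray(p,u,v,z)))
print(f(np.array([.50954,-.13506])))
E
```

```text
tabback top [-0.0969 -0.0414]
tabback botm/bar tail [-0.1365 -0.0381]
lugback top [-0.0515 -0.0374]
lug front bot [-0.0236  0.0119]
lugback open top [-0.0426  0.0133]
padend [-0.1862 -0.0152]
toothback [-0.0117 -0.0166]
[-0.1105  0.0014]
```

>>> step_arm --plan '[{"translation":[0,-0.15,0],"angular":[0,0,0]},{"translation":[0,-0.15,0],"angular":[0,0,0]},{"translation":[0,-0.15,0],"angular":[0,0,0]},{"translation":[0,-0.15,0],"angular":[0,0,0]},{"translation":[0,-0.15,0],"angular":[0,0,0]},{"translation":[0,-0.15,0],"angular":[0,0,0]},{"translation":[0,-0.15,0],"angular":[0,0,0]},{"translation":[0,-0.15,0],"angular":[0,0,0]},{"translation":[0,-0.15,0],"angular":[0,0,0]},{"translation":[0,-0.15,0],"angular":[0,0,0]},{"translation":[0,-0.05,0],"angular":[0,0,0]}]'

```text
time: 7.95
ee_pos: [0.5228, -0.0902, 0.0325]
eef_rot: [0.99, -0.14, 0.002, 0.001]
force: [-0.5, -6.7, 8.3]
width: -0.003
```

>>> step_arm --plan '[{"translation":[0,-0.05,0],"angular":[0,0,0]},{"translation":[0,-0.05,0],"angular":[0,0,0]}]'

```text
time: 8.2
ee_pos: [0.5236, -0.0875, 0.0325]
eef_rot: [0.99, -0.14, 0.002, 0.001]
force: [-1.2, -6.1, 7.8]
width: -0.002
```

```bash
python3 - <<'E'
from cell import readout, vision
import cv2,numpy as np
s=readout.observe();print(s["time"],s["ee_pos"],s["force"])
np.save("wp.npy",vision.camera_params("wrist"),allow_pickle=True)
cv2.imwrite("pics/w3.png",vision.capture("wrist"))
E
```

```text
8.2 [ 0.52357003 -0.08745965  0.03253538] [-1.21141082 -6.08128793  7.83799159]
```

View pics/w3.png

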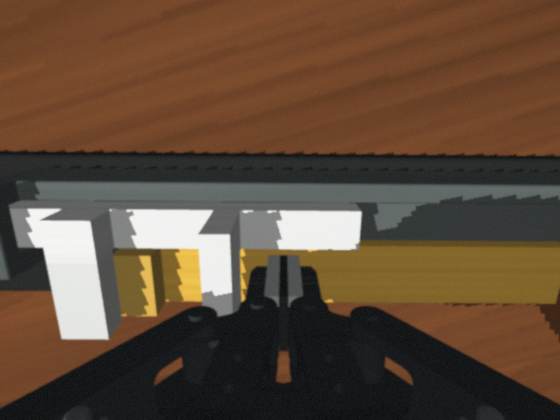

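The lug is now over the lowered tooth, with the tooth's back edge at about x 155 and the lug's back at about x 118. The push is a steady 6 N. I'll creep forward until the shoe touches.

>>> step_arm --plan '[{"translation":[0,-0.05,0],"angular":[0,0,0]},{"translation":[0,-0.05,0],"angular":[0,0,0]},{"translation":[0,0,0],"angular":[0,0,0]}]'

```text
time: 8.62
ee_pos: [0.5245, -0.0845, 0.0325]
eef_rot: [0.99, -0.14, 0.002, 0.001]
force: [-0.5, -5.7, 8.3]
width: 0.003
```

>>> step_arm --plan '[{"translation":[0,-0.03,0],"angular":[0,0,0]},{"translation":[0,-0.02,0],"angular":[0,0,0]}]'

```text
time: 8.88
ee_pos: [0.5248, -0.0832, 0.0325]
eef_rot: [0.99, -0.14, 0.002, 0.001]
force: [-0.0, -5.5, 8.8]
width: 0.003
```

>>> step_arm --plan '[{"translation":[0,-0.03,0],"angular":[0,0,0]},{"translation":[0,-0.02,0],"angular":[0,0,0]}]'

```text
time: 9.12
ee_pos: [0.5251, -0.0824, 0.0326]
eef_rot: [0.99, -0.139, 0.002, 0.002]
force: [-2.6, -11.4, 9.0]
width: -0.004
```

>>> step_arm --plan '[{"translation":[0,-0.03,0],"angular":[0,0,0]},{"translation":[0,0,0],"angular":[0,0,0]}]'

```text
time: 9.38
ee_pos: [0.5251, -0.0821, 0.0327]
eef_rot: [0.99, -0.139, 0.002, 0.002]
force: [-3.0, -11.7, 10.3]
width: 0.001
```

The push rose from 5.7 to about 12 N while the tip slowed, so the shoe is on the rim. I'll check that the lug is past the tooth before releasing.

```bash
python3 - <<'E'
from cell import vision
import cv2
w=vision.capture("wrist")[180:360,0:260]; t=vision.capture("top")
cv2.imwrite("pics/top4.png",t)
cv2.imwrite("pics/w4.png",cv2.resize(w,None,fx=3,fy=3,interpolation=cv2.INTER_CUBIC))
E
```

```text
(no output)
```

View pics/w4.png

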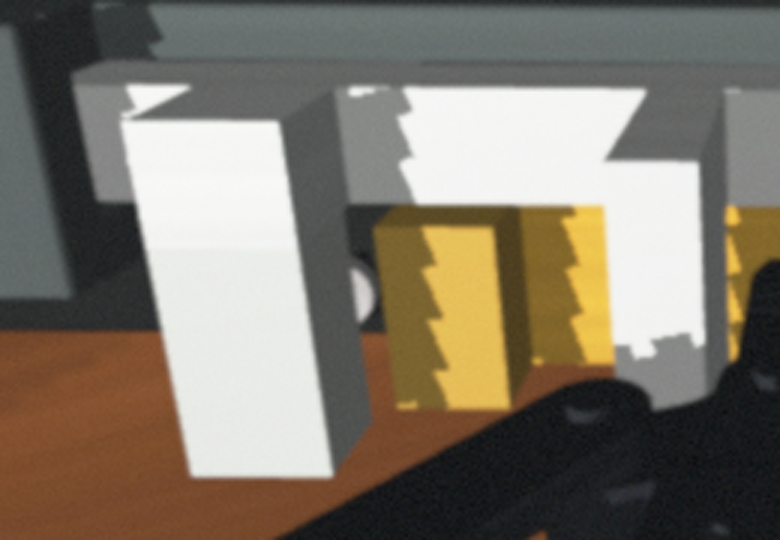

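The whole tooth (crop x 375–530) is in view behind the lug (its back face ends at x 370), so the lug has passed. I'll let the catch up slowly, then draw back and rise.

>>> step_arm --plan '[{"translation":[0,0,-0.1],"angular":[0,0,0]},{"translation":[0,0,-0.1],"angular":[0,0,0]},{"translation":[0,0,-0.1],"angular":[0,0,0]},{"translation":[0,0,-0.1],"angular":[0,0,0]},{"translation":[0,0,-0.1],"angular":[0,0,0]},{"translation":[0,0,0],"angular":[0,0,0]}]'

```text
time: 10.22
ee_pos: [0.5235, -0.0788, 0.0462]
eef_rot: [0.99, -0.14, -0.001, -0.0]
force: [-1.2, -0.6, 0.8]
width: 0.0
```

>>> step_arm --plan '[{"translation":[0,0.1,0],"angular":[0,0,0]},{"translation":[0,0.2,0],"angular":[0,0,0]},{"translation":[0,0.3,0],"angular":[0,0,0]},{"translation":[0,0.3,-0.3],"angular":[0,0,0]},{"translation":[0,0.5,-0.8],"angular":[0,0,0]},{"translation":[0,0.5,-1],"angular":[0,0,0]},{"translation":[0,0.5,-1],"angular":[0,0,0]},{"translation":[0,0.5,-0.5],"angular":[0,0,0]},{"translation":[0,0,0],"angular":[0,0,0]},{"translation":[0,0,0],"angular":[0,0,0]}]'

```text
time: 11.48
ee_pos: [0.4993, -0.1623, 0.1535]
eef_rot: [0.99, -0.14, -0.001, -0.0]
force: [0.4, -0.1, -0.2]
width: 0.004
```

```bash
python3 - <<'E'
from cell import readout,vision
import cv2,numpy as np
s=readout.observe();print(s["time"],s["ee_pos"],s["force"])
np.save("wp.npy",vision.camera_params("wrist"),allow_pickle=True)
cv2.imwrite("pics/w5.png",vision.capture("wrist"))
a=vision.capture("top");b=cv2.imread("pics/top0.png")
cv2.imwrite("pics/top5.png",np.vstack([cv2.resize(i[110:300,130:470],None,fx=1.5,fy=1.5,interpolation=cv2.INTER_CUBIC) for i in(b,a)]))
E
```

```text
11.475 [ 0.49933879 -0.16234654  0.15347442] [ 0.3987016  -0.12681983 -0.18032281]
```

View pics/w5.png

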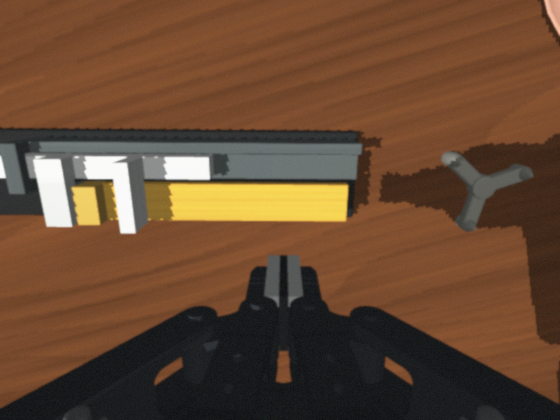

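View pics/top5.png

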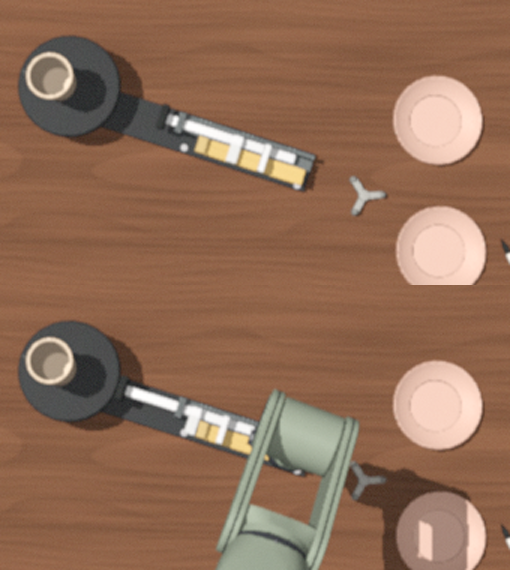

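The lug is past the tooth, and the cup, plates and spur haven't moved. As a last check, I'll compute the catch height and lug position.

```bash
python3 - <<'E'
from h import *
p=np.load("wp.npy",allow_pickle=True).item()
a=np.radians(73.85);X=np.array([np.cos(a),np.sin(a)]);Y=np.array([-X[1],X[0]]);o=np.array([.5416,-.0293])
f=lambda u,v,z:np.round(((ray(p,u,v,z)[:2]-o)@X*1e3,(ray(p,u,v,z)[:2]-o)@Y*1e3),1)
for z in(.044,.032):print("pad",z,f(348,202,z),f(348,183,z),f(348,221,z))
for z in(.056,.044):print("tooth back",z,f(99,224,z),"front",f(76,224,z))
print("lug back top",f(71,227,.06),"front",f(46,227,.06),"tab back",f(136,233,.072))
E
```

```text
pad 0.044 [-1.881e+02  1.000e-01] [-187.3  -14.4] [-188.9   15. ]
pad 0.032 [-190.4    3.5] [-189.6  -11.7] [-191.3   19.2]
tooth back 0.056 [-6.6 13.1] front [10.  13.1]
tooth back 0.044 [ 0.1 17.4] front [17.5 17.4]
lug back top [11.5 14. ] front [29.3 14. ] tab back [-39.7  14. ]
```

```bash
python3 -c "
from cell import job;print(job.job_done())"
```

```text
the job is handed in; nothing more can be done
None
```

The brake is on, and the job is handed in; I was given no verdict. I pressed the pad 11.5 mm down and pushed the tab until the lug had passed the tooth and the shoe touched the rim. The push rose from about 6 N to 12 N at that point. I then let the catch up and drew back clear, about 11.5 s in all.

My last checks, from the final pictures:
- **Catch:** the pad's position fits a height of 44 mm, so it is fully up.
- **Lug:** its back edge is about 10–11 mm past the tooth's centre, where 8 mm is needed.
- **Bar:** it stands at about 78 mm, where the shoe meets the rim. I took shoe contact from the force rise and this position, not from a close-up of the shoe.
- **Other things:** the cup, plates and spur look unmoved, and the gripper feels no outside force beyond sensor noise.

No check failed, and the two views agreed to about 2 mm where I compared them. One reading of the tab mid-push was about 7 mm off sideways, so I went by force and a close-up of the lug and tooth from there on.

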